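# Slide the foot plate home under the hold-down bridge

### The job

With the fingers only, push the loose flat steel foot plate across the welding table, between the jig's guide rails and in under its low hold-down bridge, until its leading edge is fully home and square against the end stop, then draw back clear of it. Keep the plate flat on the table throughout: never pick it up or tip it. Leave the two tube offcuts, the steel block and the chipping hammer where they are.

Things in the scene. Friction and masses are not known exactly. Their poses are not given: they have to be found in the camera images.
- plate: the foot plate: loose flat bare-steel plate, 120 mm (its x) by 90 mm (its y) by 10 mm thick, about 0.85 kg, four 14 mm bolt holes near its corners, lying askew on the table before the jig's mouth. Too wide and low to grip. Origin: centre of its underside, z up. Its x axis starts within 0.5 rad of the jig's x.
- jig: the tacking jig, bare steel, bolted down (place and heading vary). Its x axis is the way in, z up; its origin, on the table, is where the plate's origin lies when the plate is home. Two guide rails 14 mm high run from x = -30 to 85 mm, inner faces at y = +-47 mm (2 mm play each side), outer +-73 mm. All its parts are rigid and fixed.
- flare (a point): middle of the jig's open front, on the table, jig x = -62 mm, y = 0 (same axes as the jig). Here the two flared lead-ins, 14 mm high, that open gently outwards from the rails' front ends (x = -30 mm) stand 114 mm apart inside, 12 mm wider than the plate on each side.
- mouth (a point): middle of the lower front edge of the hold-down bridge, 14 mm above the table (jig x = 0, y = 0). The bridge is a bar 36 mm deep (x = 0 to 36 mm) across both rails: headroom 14 mm, so 4 mm above the plate; top at 36 mm, bolt and screw heads on it up to 54 mm. With the plate home its rear 60 mm still stands out in front of the bridge.
- stop (a point): point on the face of the end stop, middle of its width, 5 mm above the table (jig x = 60 mm, y = 0). The stop is a fixed angle iron 24 mm high across the jig, beyond the bridge.
- tube_up: bystander: offcut of 40 mm square steel tube standing on end, 60 mm high, beside the way in; origin at the centre of its underside
- tube_flat: bystander: offcut of 50 mm square steel tube 80 mm long, lying on its side; origin under its centre, its x along the tube
- block: bystander: solid dark steel block 80 x 60 x 25 mm; origin at the centre of its underside
- chipper: bystander: chipping hammer 190 mm long lying on the table, its x along the handle towards the head, 130 mm across the head; origin at the middle of the handle on the table
Things that resemble listed ones, but are neither listed nor needed, are in the scene too. What is meant by the plate is not pink or purple, and is the larger of those in its own colour.

How it is judged:
By the outcome, as a careful person would: the job done as asked, in the order asked, and still so for the second after the job is handed in, with the robot touching nothing.
It also fails if it takes over 70 s, if anything falls off the work surface, if the arm or the gripper's body presses on something with over 40 N, if the wrist force passes 120 N, or if a joint passes its speed limit or range.

### The arm

A 6-joint arm with a two-finger parallel gripper is mounted at the origin on the work surface. World frame = base frame: x ahead of the robot, y to its left, z up, the work surface at z = 0. Lengths are in m, angles in rad, forces in N, time in s.
With the tool pointing down it reaches from about 0.4 to 0.825 m from the base axis. Payload 7 kg.
Tool frame: the origin (TCP) lies midway between the tips of the shut fingers; the grasp point (between the pads) lies 19 mm behind it (arm.hold_point_z is the distance from the TCP to the grasp point, in m); z points along the fingers, x is the direction in which the jaws open and shut, and the axes are right-handed (so a half turn about z gives the same grasp; the last joint's range is limited). The gripper opens to 88 mm and grips with 3 to 60 N. Pads are 19 mm wide; open, the fingers measure 130 mm over their backs; the gripper's body (78 mm by 193 mm) begins 47 mm behind the grasp point.
Start: joints at [1.434, 0.359, 0.012, 0, -1.224, -0.288], TCP at [0.278, 0.615, 0.227] pointing down, gripper open.
Joint ranges: [-3.07, 3.07], [-1.43, 2.12], [-1.02, 1.25], [-3.03, 1.67], [-3.05, -0], [-3.03, 3.03]. Speed limits (rad/s): [2.39, 2.39, 3.01, 3.14, 3.14, 3.14].

### API

Orientations are given as [roll, pitch, yaw] about the fixed x, y, z axes, in that order (R = Rz(yaw) Ry(pitch) Rx(roll)).
In Python, from station import readout, viewer, job, arm gives the robot as it stands.
- The arm moves only by the tool apply_moves, never from a script. Its argument "deltas" is text: rows parted by semicolons, each of 4 numbers parted by spaces: the shift along the tool's x, y, z in cm, then the turn about the tool's z in rad. A call has 1 to 10 rows; each row shifts and turns the commanded pose from where the row before left it, along the tool's axes as they then stand; what a row does not reach is not made up. A row lasts 1/8 s, in which the tool goes at most 62.5 mm and 10.7 degrees, less where a joint would pass 70% of its speed; a pose out of reach is approached as far as the arm can. A call is refused whole if a number of a shift passes 6.25 or a number of a turn 0.188, either way. A call with a gripper value outside its range is refused whole. "gripper" is the closure, from -1 (fully open) to 1 (shut), so that 0 is half open, set as the call begins (left out, the last holds). The fingers move at their own pace and stop on an object; "squeeze" is the grip in N (left out, the last holds). Time passes only in rows, so rows that do not move let the fingers close. It gives the time, the measured TCP pose, the force and the opening at its end, in the units of the state.
- readout.get_state(): the state, without advancing time (a new reading comes with each control period).
- viewer.grab_frame(name): name is "scene" or "top" or "wrist"; returns a dict with "image" (480x640x3 uint8, red, green, blue), "camera_matrix" (3x3 intrinsics, pixels), "cam_to_world" (4x4, takes a point from camera to world coordinates). Camera axes: x right, y up, looking along -z (the intrinsics and any distortion apply to the point x, -y, -z); pixel columns grow to the right and rows downward; lengths in m; the calibration is good to about 2 mm. The wrist camera is an equidistant fisheye: a pixel r from the principal point sees the ray r / f radians off the axis. A picture is of the moment at which its call begins. There is no depth.
- job.job_done(): hands the job in, once; it reports no verdict.
Trained networks look in the newest picture that a camera, given by its name, has taken for a name from the list of things; names that differ only in an ending like _2 or _b are one class to them, and where a whole thing is asked for, a point or a joint stands for the part that bears it (a point fixed in the world has none). Each returns a list of dicts, best first, with "conf" (0 to 1); they miss things now and then, are a little off and sometimes report something else, mostly with a low value. They report only what shows in the picture. A call takes as long as a camera call. They do not tell look-alikes from the thing itself.
- viewer.silhouettes(camera, query): "region" (480x640 bool, what is visible of it) and "extent" ([left, top, width, height] in pixels, round what is visible of it).
The state is a dict: "t": time; "q": joint angles; "qd": joint speeds; "joint_efforts": joint torques, N m; "eef_pos": TCP position; "ee_rot": TCP orientation; "force": force on the tool from outside, world axes, zero at the start; "moment": the same for the moment, N m; "width": finger opening in m.
Only numpy, scipy, OpenCV 4.12 (cv2) and the standard library are available. Lean on these libraries where they do the work, as an engineer would, in place of code of your own. Each camera call takes 0.05 s, during which the arm holds its last target.

## Working session

There is one attempt and no reset: what is moved stays moved. The work goes in short steps, Python scripts to look and compute and a tool call to move; the robot and the scene stay as the last step left them, time stands still between calls to the robot, and variables do not carry over. Pictures are saved under pics/ and viewed, and the job is handed in when it is done.

Besides the shell and the picture viewer there is one more tool, called after "Emit:" by a JSON object that holds its "api" and its "payload". apply_moves: Moves the arm, as the interface text tells. Its arguments: {"type":"object","properties":{"deltas":{"type":"string"},"gripper":{"type":"number"},"squeeze":{"type":"number"}},"required":["deltas"]}

```bash
mkdir -p pics; ls; python3 - <<'E'
from station import readout, viewer, job, arm
import cv2
s=readout.get_state();print(s)
for n in ["scene","top","wrist"]:
    f=viewer.grab_frame(n);cv2.imwrite(f"pics/{n}0.png",f["image"][:,:,::-1]);print(n,f["camera_matrix"],f["cam_to_world"])
    for k in ["plate","jig","tube_up","tube_flat","block","chipper"]:
        print(k,[(round(d["conf"],2),d["extent"],int(d["region"].sum())) for d in viewer.silhouettes(n,k)])
E
```

```text
pics
{'t': 0.0, 'q': array([ 1.43412470e+00,  3.59400167e-01,  1.10817997e-02, -3.24927592e-04,
       -1.22410898e+00, -2.88100031e-01]), 'qd': array([-0.00030849, -0.00069556,  0.00048242,  0.00083163,  0.00116097,
       -0.00158363]), 'joint_efforts': array([-5.10669415e-04, -5.82716596e+01,  2.93052578e+01,  6.99744388e+00,
        6.94673668e-03, -1.64726471e-04]), 'eef_pos': array([0.27800933, 0.61456549, 0.22562863]), 'ee_rot': array([-3.14142205e+00, -1.65058805e-03, -1.99567878e+00]), 'force': array([ 0.40888964,  0.03092037, -0.15822926]), 'moment': array([-0.02505713,  0.03784409,  0.01171792]), 'width': 0.08790799702924593}
scene [[565.57111159   0.         317.28439464]
 [  0.         565.57111159 231.06902359]
 [  0.           0.           1.        ]] [[ 0.1820307  -0.54719262  0.81697311  1.47915519]
 [ 0.9832009   0.08992681 -0.15883688 -0.22210128]
 [ 0.01344658  0.83216189  0.55436971  0.66651862]
 [ 0.          0.          0.          1.        ]]
plate [(0.94, [254.5, 228.9, 62.0, 36.2], 1720), (0.92, [141.1, 271.8, 78.8, 55.3], 2618), (0.81, [442.3, 213.8, 51.4
[... 872 characters left out ...]
0.6, 184.9, 87.7, 83.5], 3569)]
tube_up []
tube_flat [(0.92, [235.5, 283.8, 50.7, 45.3], 1242), (0.62, [253.9, 130.9, 48.2, 49.4], 1244)]
block [(0.98, [252.3, 134.4, 46.5, 47.1], 1221)]
chipper [(0.67, [436.3, 299.8, 100.8, 97.1], 1652)]
wrist [[371.64829954   0.         322.24037396]
 [  0.         371.64829954 240.37917572]
 [  0.           0.           1.        ]] [[-4.11194707e-01  8.81553780e-01  2.31909133e-01  3.40385853e-01]
 [-9.11547485e-01 -3.97578895e-01 -1.04939048e-01  5.86880724e-01]
 [-3.07237496e-04 -2.54546568e-01  9.67060469e-01  3.85340947e-01]
 [ 0.00000000e+00  0.00000000e+00  0.00000000e+00  1.00000000e+00]]
plate []
jig []
tube_up []
tube_flat []
block []
chipper []
```

View pics/top0.png

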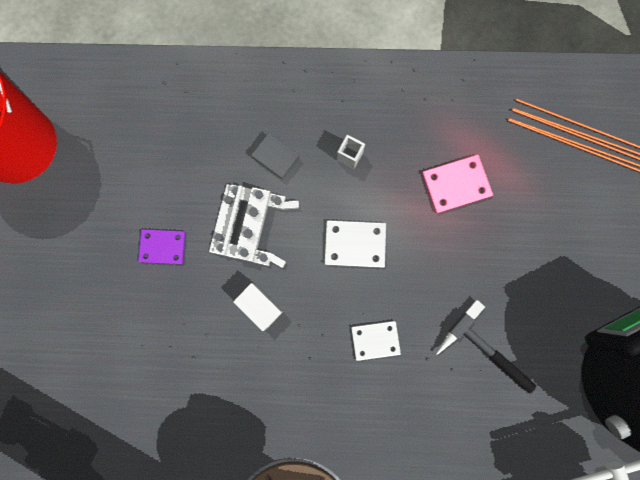

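View pics/scene0.png

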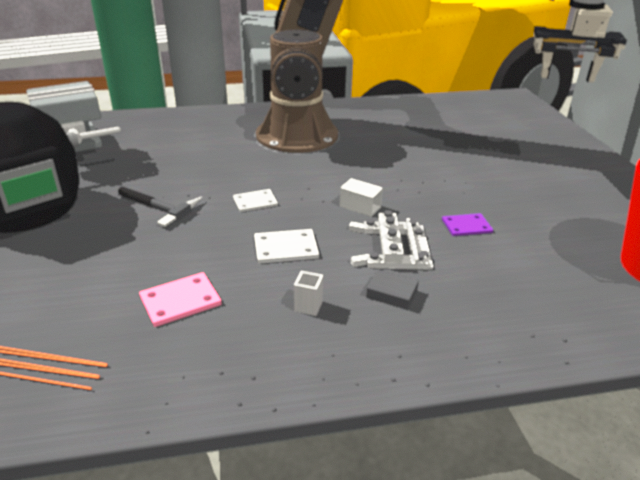

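```bash
cat > h.py <<'E'
import numpy as np, cv2
from station import readout, viewer, job, arm
def proj(f,P):
    T=np.linalg.inv(f["cam_to_world"]);p=np.atleast_2d(P)@T[:3,:3].T+T[:3,3]
    K=f["camera_matrix"];p=p*[1,-1,-1]
    return np.stack([K[0,0]*p[:,0]/p[:,2]+K[0,2],K[1,1]*p[:,1]/p[:,2]+K[1,2]],1)
def back(f,uv,z):
    uv=np.atleast_2d(uv).astype(float);K=f["camera_matrix"];T=f["cam_to_world"]
    d=np.stack([(uv[:,0]-K[0,2])/K[0,0],-(uv[:,1]-K[1,2])/K[1,1],-np.ones(len(uv))],1)@T[:3,:3].T
    o=T[:3,3];return o+d*((z-o[2])/d[:,2])[:,None]
def w(pose,pts):
    x,y,a=pose;c,s=np.cos(a),np.sin(a);pts=np.array(pts,float)
    return np.stack([x+c*pts[:,0]-s*pts[:,1],y+s*pts[:,0]+c*pts[:,1],pts[:,2]],1)
def crop(f,x0,y0,x1,y1,k,name,polys=[]):
    im=f["image"][y0:y1,x0:x1,::-1];im=cv2.resize(im,None,fx=k,fy=k,interpolation=cv2.INTER_CUBIC)
    for P,col in polys:
        uv=((proj(f,P)-[x0,y0]+.5)*k-.5)
        cv2.polylines(im,[np.round(uv*16).astype(np.int32)],True,col,1,cv2.LINE_AA,4)
    cv2.imwrite(name,im)
def plate_pose(f,sil):
    # fit rectangle by minAreaRect of bright pixels in sil
    m=(sil.astype(np.uint8));c=max(cv2.findContours(m,0,1)[0],key=cv2.contourArea)
    P=back(f,c[:,0,:],0.01)[:,:2].astype(np.float32)
    return cv2.minAreaRect(P*1000)
J=[[(-.03,.047,.014),(.085,.047,.014),(.085,.073,.014),(-.03,.073,.014)],[(-.03,-.047,.014),(.085,-.047,.014),(.085,-.073,.014),(-.03,-.073,.014)],
 [(-.062,.057,.014),(-.03,.047,.014),(-.03,-.047,.014),(-.062,-.057,.014)],
 [(0,-.073,.036),(0,.073,.036),(.036,.073,.036),(.036,-.073,.036)],[(.06,-.05,.024),(.06,.05,.024),(.06,.05,.024)]]
PL=[(-.06,-.045,.01),(.06,-.045,.01),(.06,.045,.01),(-.06,.045,.01)]
E
python3 - <<'E'
from h import *
for n,q in [("top",(326,222)),("scene",(254,229))]:
    f=viewer.grab_frame(n)
    for d in viewer.silhouettes(n,"plate"): print(n,d["extent"],plate_pose(f,d["region"]))
    if n=="top": crop(f,195,170,395,280,4,"pics/topc.png")
    else: crop(f,230,170,450,320,3,"pics/scenec.png")
f=viewer.grab_frame("top")
print(back(f,[(295,204),(281,262),(233,187),(214,252)],.014))
E
```

```text
top [328.4, 221.4, 57.6, 45.1] ((544.9387817382812, -106.82701110839844), (92.39728546142578, 120.00422668457031), 0.18854877352714539)
top [423.9, 154.7, 67.5, 58.2] ((675.77099609375, -314.0610656738281), (90.86958312988281, 122.56853485107422), 18.710437774658203)
top [139.6, 230.4, 44.8, 33.5] ((527.6098022460938, 288.48681640625), (93.21417999267578, 68.9095458984375), 88.55952453613281)
top [352.7, 321.6, 47.4, 40.4] ((353.4350280761719, -150.46009826660156), (68.60504913330078, 90.57261657714844), 8.820757865905762)
scene [443.0, 213.5, 50.1, 25.7] ((538.144287109375, 287.1592712402344), (95.69613647460938, 76.84088897705078), 89.59651947021484)
scene [142.4, 274.2, 78.5, 50.8] ((682.4982299804688, -312.12432861328125), (101.49361419677734, 120.61101531982422), 19.267623901367188)
scene [233.9, 187.9, 44.9, 27.8] ((364.5169677734375, -151.58102416992188), (81.05245208740234, 93.65059661865234), 12.243054389953613)
scene [255.6, 229.8, 62.2, 34.5] ((552.4663696289062, -105.1919174194336), (121.08851623535156, 106.91217041015625), 86.34321594238281)
scene [347.3, 210.4, 84.6, 59.7] ((559.2473754882812, 104.3656005859375), (156.7391357421875, 210.8218536376953), 78.75590515136719)
[[0.62303157 0.01919917 0.014     ]
 [0.50304692 0.04318596 0.014     ]
 [0.6553827  0.14894222 0.014     ]
 [0.51946549 0.18054793 0.014     ]]
```

View pics/topc.png

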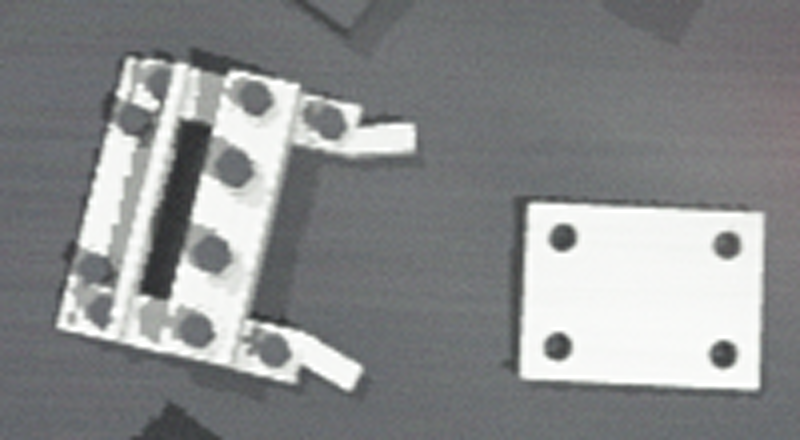

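View pics/scenec.png

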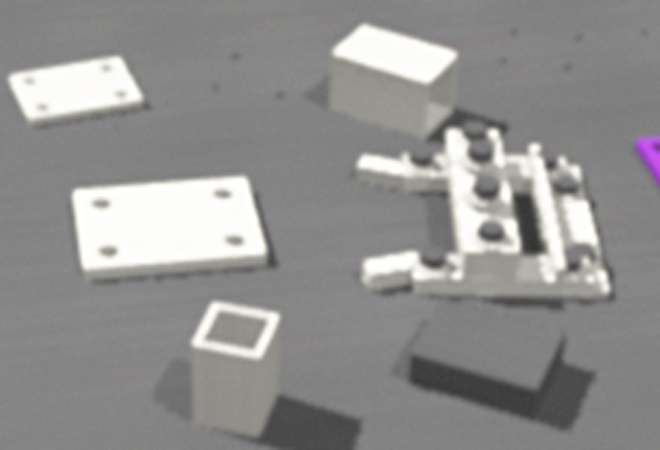

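```bash
python3 - <<'E'
from h import *
from scipy.optimize import least_squares
f=viewer.grab_frame("top")
uv=np.array([(299,83),(238,362),(231,71),(362,104),(298,383)])
uv=(uv+.5)/4-.5+[195,170]
P=[(0,-.073,.036),(0,.073,.036),(.036,-.073,.036),(-.03,-.073,.014),(-.03,.073,.014)]
r=least_squares(lambda p:(proj(f,w(p,P))-uv).ravel(),[.57,.1,1.37])
print(r.x,r.fun.round(2))
pp=(.5449,-.1068,np.pi/2+.0033)
pol=[(w(r.x,j),(0,0,255)) for j in J]+[(w(pp,PL),(0,160,0))]
crop(f,195,170,395,280,4,"pics/fit_t.png",pol)
f=viewer.grab_frame("scene")
crop(f,230,170,450,320,3,"pics/fit_s.png",pol)
E
```

```text
[0.57356478 0.08255857 1.39338539] [ 0.23 -0.05 -0.65  1.06 -0.13 -0.58  0.03 -0.05  0.54 -0.42]
```

View pics/fit_t.png

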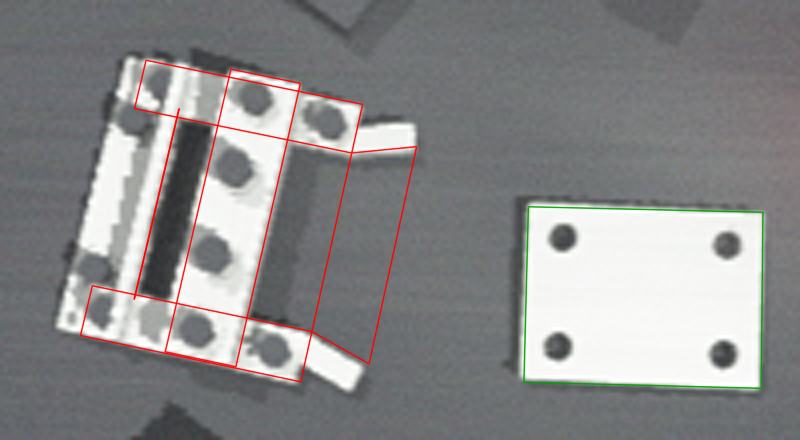

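View pics/fit_s.png

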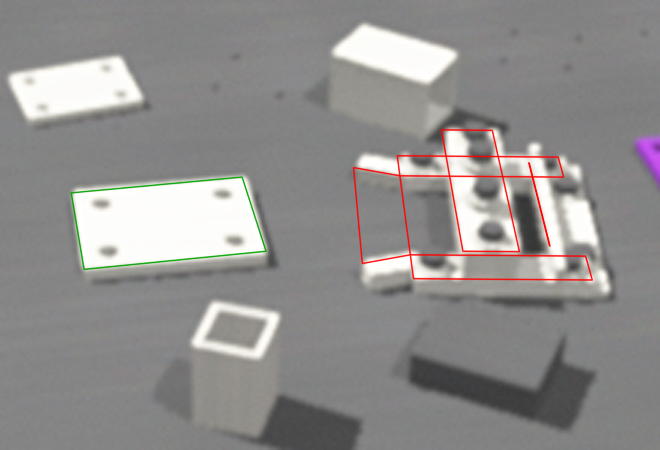

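Emit:
{"api": "apply_moves", "payload": {"deltas": "0 0 0 0.164;0 0 0 0.164;0 0 0 0.164;0 0 0 0.164;0 0 0 0.164;0 0 0 0.163;0 0 0 0.163;0 0 0 0;0 0 0 0", "gripper": 0}}

```text
t: 2.52
eef_pos: [0.2782, 0.615, 0.2266]
ee_rot: [-3.142, -0.0, -3.138]
force: [0.5, -0.1, -0.1]
width: 0.0441
```

Emit:
{"api": "apply_moves", "payload": {"deltas": "-1.34 -4.08 0 0;-1.34 -4.08 0 0;-1.34 -4.08 0 0;-1.34 -4.08 0 0;-1.34 -4.08 0 0;-1.34 -4.08 0 0;-1.34 -4.08 0 0;-1.34 -4.08 0 0;-1.34 -4.08 0 0;-1.34 -4.08 0 0"}}

```text
t: 3.78
eef_pos: [0.4125, 0.2057, 0.2269]
ee_rot: [3.141, 0.001, -3.138]
force: [0.0, 0.2, 0.8]
width: 0.0437
```

Emit:
{"api": "apply_moves", "payload": {"deltas": "-1.34 -4.08 0 0;-1.34 -4.08 0 0;-1.34 -4.08 0 0;-1.34 -4.08 0 0;-1.34 -4.08 0 0;-1.34 -4.08 0 0;-1.34 -4.08 0 0;-1.34 -4.08 0 0;-1.34 -4.08 0 0;-1.34 -4.08 0 0"}}

```text
t: 5.03
eef_pos: [0.5466, -0.2025, 0.2267]
ee_rot: [-3.142, 0.0, -3.139]
force: [0.4, 0.8, 0.2]
width: 0.0438
```

Emit:
{"api": "apply_moves", "payload": {"deltas": "0 0 0 0;0 0 3 0;0 0 3 0;0 0 3 0;0 0 3 0;0 0 3 0;0 0 2 0;0 0 0 0"}}

```text
t: 6.02
eef_pos: [0.545, -0.2004, 0.0553]
ee_rot: [3.141, -0.003, -3.14]
force: [0.2, -1.2, 0.4]
width: 0.0441
```

```bash
python3 - <<'E'
from h import *
for n in ["top","scene","wrist"]:
    f=viewer.grab_frame(n)
    if n=="top": crop(f,230,120,430,280,4,"pics/t1.png")
    else: cv2.imwrite(f"pics/{n}1.png",f["image"][:,:,::-1])
s=readout.get_state();print(s["t"],s["eef_pos"],s["ee_rot"],s["force"])
E
```

```text
6.175 [ 0.54696617 -0.20081879  0.05771948] [-3.14131104e+00  1.56234496e-03 -3.14022429e+00] [ 0.24385185 -0.21645962  0.66786455]
```

View pics/t1.png

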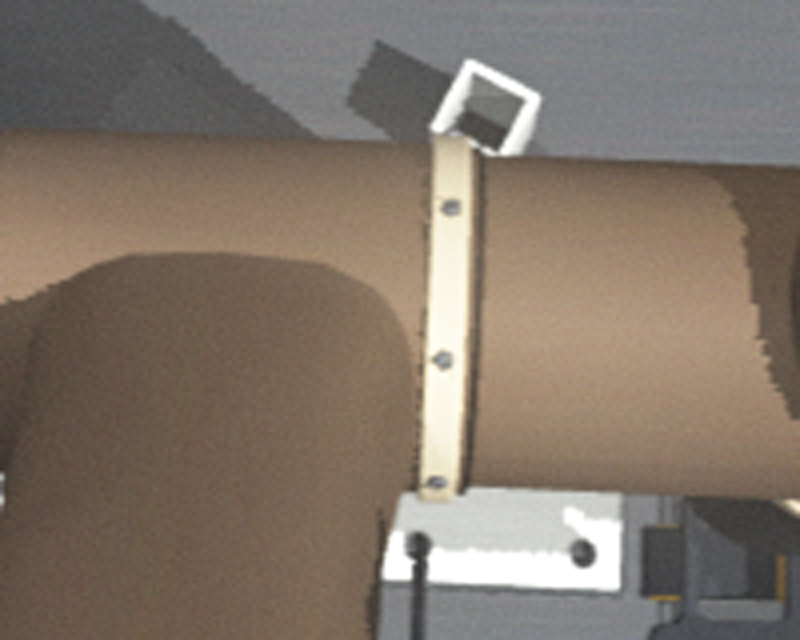

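View pics/scene1.png

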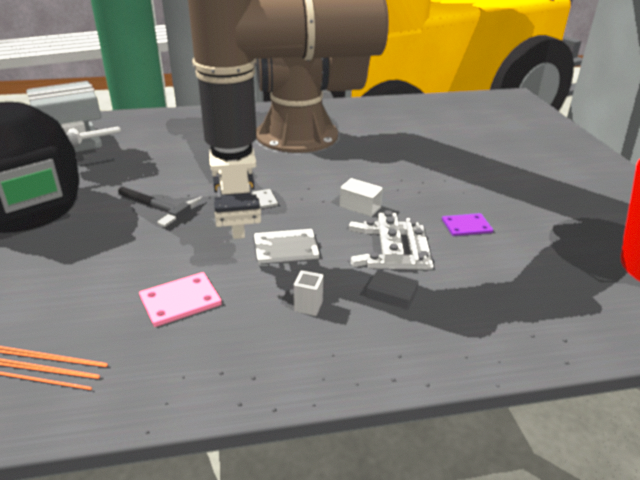

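View pics/wrist1.png

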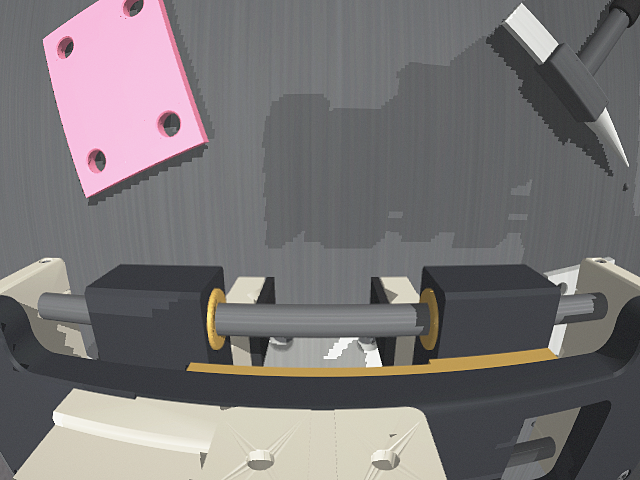

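Emit:
{"api": "apply_moves", "payload": {"deltas": "0.5 0 1 0.06;0.5 0 1.5 0.055;0 0 1.5 0;0 0 1.2 0;0 0 0 0;0 0 0 0;0 0 0 0"}}

```text
t: 7.05
eef_pos: [0.5367, -0.2007, 0.005]
ee_rot: [3.142, 0.001, 3.027]
force: [0.0, 0.4, -0.7]
width: 0.0438
```

```bash
python3 - <<'E'
from h import *
for n in ["scene","wrist"]:
    f=viewer.grab_frame(n)
    if n=="scene": crop(f,190,170,450,320,3,"pics/s2.png")
    else: cv2.imwrite(f"pics/{n}2.png",f["image"][:,:,::-1])
for i in range(3):
    s=readout.get_state();print(s["t"],s["eef_pos"],s["ee_rot"],s["force"])
E
```

```text
7.15 [ 0.53652375 -0.20074675  0.00497563] [3.14157171e+00 7.59563258e-04 3.02677276e+00] [-0.97475431 -0.73268177  0.00841359]
7.15 [ 0.53652375 -0.20074675  0.00497563] [3.14157171e+00 7.59563258e-04 3.02677276e+00] [-0.97475431 -0.73268177  0.00841359]
7.15 [ 0.53652375 -0.20074675  0.00497563] [3.14157171e+00 7.59563258e-04 3.02677276e+00] [-0.97475431 -0.73268177  0.00841359]
```

View pics/s2.png

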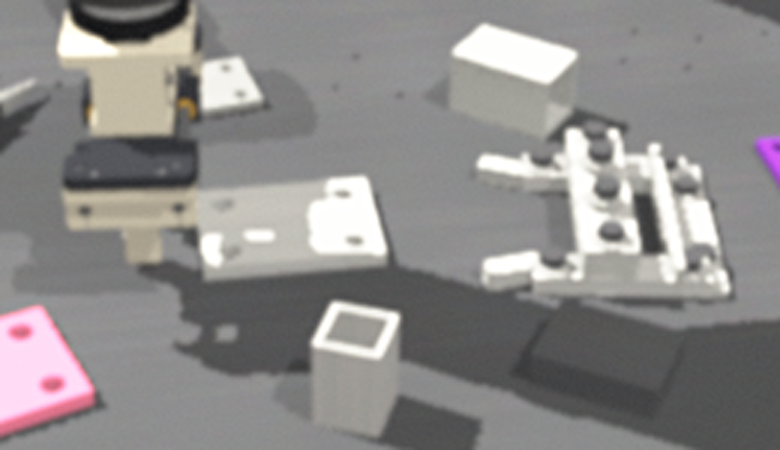

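View pics/wrist2.png

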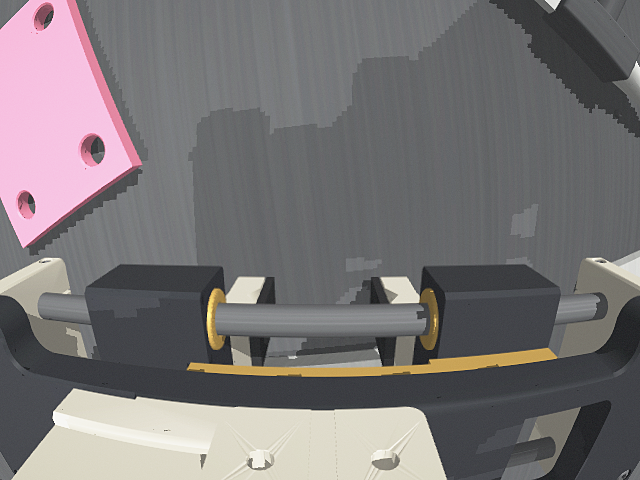

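Emit:
{"api": "apply_moves", "payload": {"deltas": "0 0.5 0 0;0 0.5 0 0;0 0.4 0 0;0 0.4 0 0;0 0.4 0 0;0 0.4 0 0;0 0.4 0 0;0 0.4 0 0;0 0.4 0 0;0 0.4 0 0"}}

```text
t: 8.4
eef_pos: [0.5412, -0.1587, 0.0045]
ee_rot: [3.142, 0.0, 3.026]
force: [-1.1, -2.8, -1.5]
width: 0.0441
```

```bash
python3 - <<'E'
from h import *
jp=[0.57356478,0.08255857,1.39338539]
for n in ["scene","top"]:
    f=viewer.grab_frame(n)
    if n=="scene": crop(f,190,170,450,320,3,"pics/s3.png",[(w(jp,j),(0,0,255)) for j in J])
    else: crop(f,195,120,395,280,4,"pics/t3.png")
s=readout.get_state();print(s["t"],s["eef_pos"],s["ee_rot"],s["force"])
E
```

```text
8.5 [ 0.54157338 -0.15840313  0.00467285] [3.14124161e+00 8.76693210e-04 3.02689404e+00] [ 0.42684671 -0.96276231 -0.32744987]
```

View pics/s3.png

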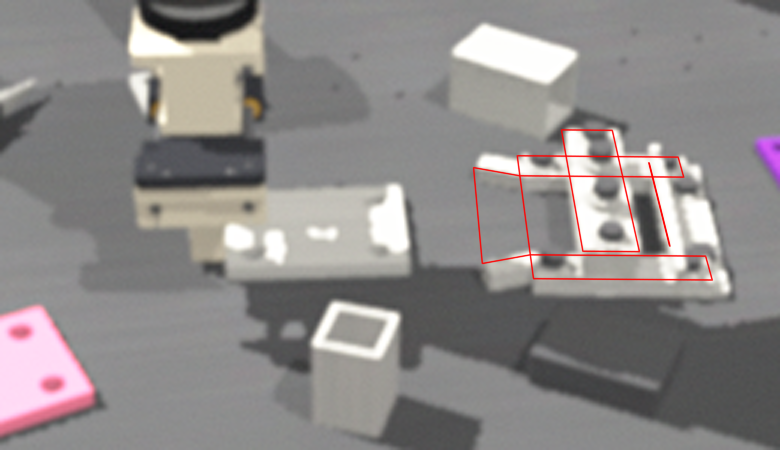

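View pics/t3.png

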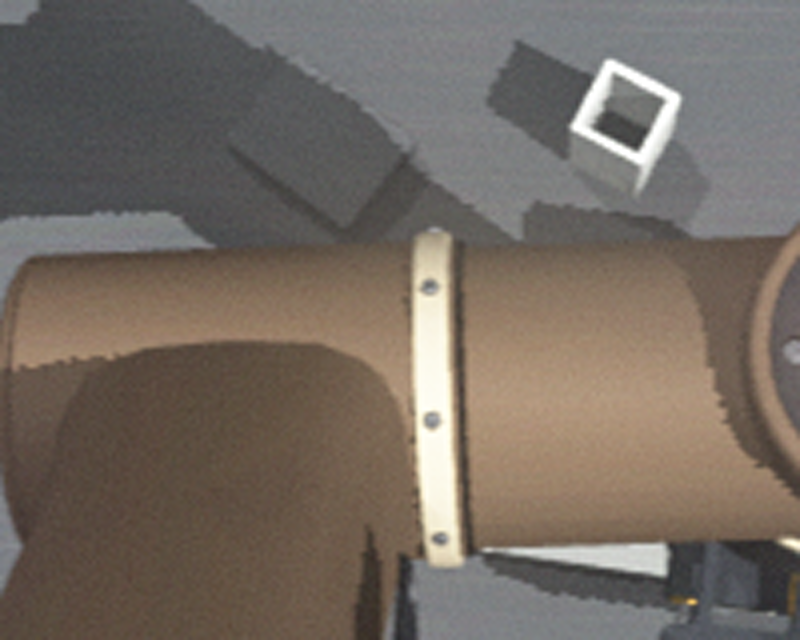

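```bash
cat >> h.py <<'E'
jp=np.array([0.57356478,0.08255857,1.39338539])
def inj(P):
    d=np.atleast_2d(P)[:,:2]-jp[:2];c,s=np.cos(jp[2]),np.sin(jp[2])
    return np.stack([c*d[:,0]+s*d[:,1],-s*d[:,0]+c*d[:,1]],1)*1000
E
python3 - <<'E'
from h import *
f=viewer.grab_frame("scene")
crop(f,250,220,350,270,8,"pics/s3b.png")
for d in viewer.silhouettes("scene","plate"):
    r=plate_pose(f,d["region"]); print(d["extent"],inj(cv2.boxPoints(r)/1000).round(1).tolist(),r[1])
s=readout.get_state();print(inj(s["eef_pos"]))
E
```

```text
[141.5, 270.7, 77.7, 55.2] [[-341.6, -101.4], [-448.6, -160.5], [-397.9, -252.3], [-290.9, -193.2]] (104.86860656738281, 122.26524353027344)
[442.1, 213.5, 52.2, 22.4] [[141.6, 101.7], [153.6, 24.4], [247.5, 39.0], [235.5, 116.3]] (95.05166625976562, 78.25298309326172)
[267.7, 230.5, 58.0, 32.7] [[-229.6, 31.6], [-228.1, -72.2], [-108.5, -70.5], [-110.0, 33.3]] (119.65506744384766, 103.85971069335938)
[348.1, 209.7, 85.8, 63.3] [[-57.2, 124.9], [-61.6, -87.8], [95.7, -91.1], [100.2, 121.6]] (157.34254455566406, 212.73890686035156)
[234.6, 193.6, 6.2, 12.4] [[-316.9, 187.4], [-312.0, 142.4], [-300.6, 143.6], [-305.5, 188.7]] (11.412660598754883, 45.311397552490234)
[[-243.03698659  -11.12820492]]
```

View pics/s3b.png

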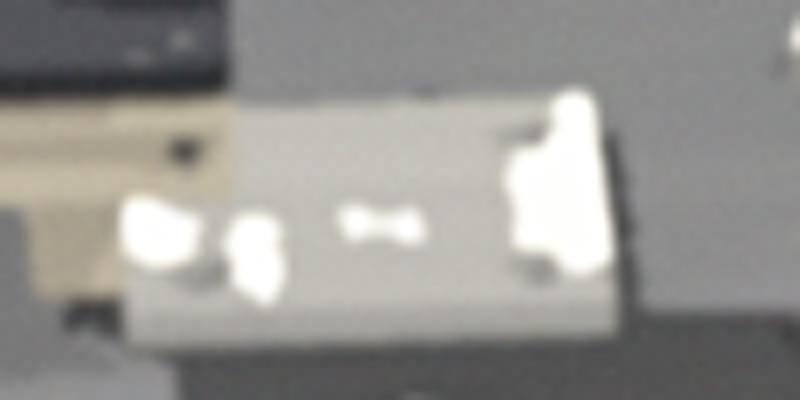

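```bash
python3 - <<'E'
from h import *
f=viewer.grab_frame("scene")
g=lambda L,z: inj(back(f,(np.array(L)+.5)/8-.5+[250,220],z)).round(1).tolist()
print("bottom near",g([(132,347),(615,334)],0),"top near",g([(130,306),(612,292)],.01),"top far",g([(240,104),(570,90)],.01),"front",g([(597,95),(613,270)],.01))
E
```

```text
bottom near [[-226.3, -58.5], [-108.0, -51.7]] top near [[-226.6, -55.2], [-108.9, -47.9]] top far [[-204.2, 33.6], [-118.3, 41.5]] front [[-111.2, 39.2], [-108.5, -38.7]]
```

Emit:
{"api": "apply_moves", "payload": {"deltas": "0.04 0.4 0 0.003;0.05 0.4 0 0.003;0.05 0.5 0 0.003;0.05 0.5 0 0.003;0.05 0.5 0 0.003;0.05 0.5 0 0.003;0.05 0.5 0 0.003;0.05 0.5 0 0.003;0.05 0.5 0 0.003;0.05 0.4 0 0.003"}}

```text
t: 9.9
eef_pos: [0.5422, -0.1115, 0.0046]
ee_rot: [-3.142, 0.0, 2.996]
force: [-0.4, -4.0, 2.4]
width: 0.0441
```

```bash
python3 - <<'E'
from h import *
f=viewer.grab_frame("scene")
crop(f,270,200,370,270,8,"pics/s4.png",[(w(jp,j),(0,0,255)) for j in J])
s=readout.get_state();print(s["t"],inj(s["eef_pos"]),s["eef_pos"],s["ee_rot"],s["force"])
E
```

```text
9.95 [[-196.07577383   -3.37771355]] [ 0.54228568 -0.11103569  0.00459112] [3.14138496e+00 1.36139575e-04 2.99643157e+00] [-0.83008379 -1.33528954  2.02694487]
```

View pics/s4.png

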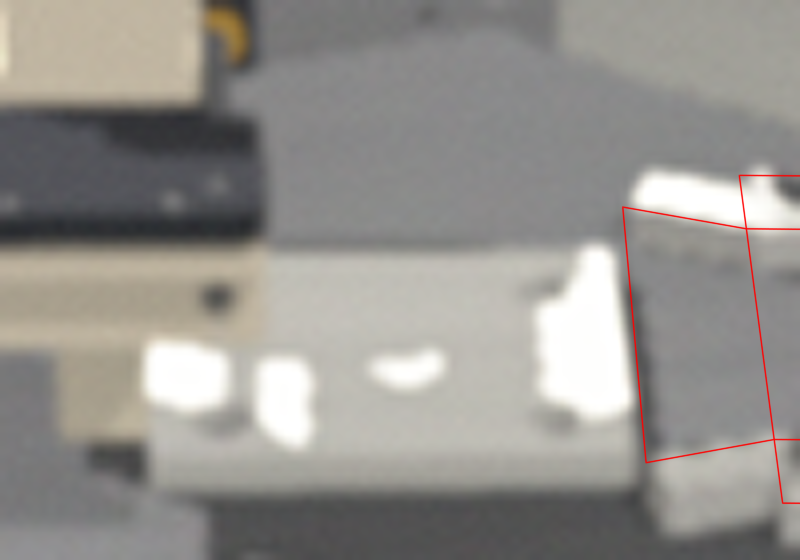

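```bash
python3 - <<'E'
from h import *
f=viewer.grab_frame("scene")
g=lambda L,z: inj(back(f,(np.array(L)+.5)/8-.5+[270,200],z)).round(1).tolist()
print("bottom near",g([(158,494),(636,487)],0),"top far",g([(275,248),(605,243)],.01),"front",g([(617,250),(634,430)],.01),"flare tips",g([(635,213),(652,462)],.014))
E
```

```text
bottom near [[-181.0, -52.6], [-63.3, -48.3]] top far [[-153.6, 41.9], [-66.9, 45.5]] front [[-63.9, 42.2], [-63.7, -38.1]] flare tips [[-58.8, 53.9], [-60.4, -56.9]]
```

Emit:
{"api": "apply_moves", "payload": {"deltas": "0.03 0.4 0 0.003;0.04 0.5 0 0.004;0.04 0.5 0 0.004;0.04 0.5 0 0.004;0.04 0.5 0 0.004;0.04 0.5 0 0.004;0.04 0.5 0 0.004;0.03 0.4 0 0.004"}}

```text
t: 11.0
eef_pos: [0.5436, -0.0742, 0.0043]
ee_rot: [-3.14, -0.003, 2.966]
force: [-5.4, -13.6, 5.5]
width: 0.0436
```

```bash
python3 - <<'E'
from h import *
f=viewer.grab_frame("scene")
crop(f,290,200,390,270,8,"pics/s5.png",[(w(jp,j),(0,0,255)) for j in J])
s=readout.get_state();print(s["t"],inj(s["eef_pos"]),s["eef_pos"],s["ee_rot"],s["force"])
f=viewer.grab_frame("top")
crop(f,195,150,395,280,4,"pics/t5.png")
E
```

```text
11.05 [[-159.57615014    2.03209918]] [ 0.5434023  -0.07415423  0.00432127] [-3.13960468 -0.00334426  2.96549899] [-3.37273541 -6.52246201  4.32698622]
```

View pics/s5.png

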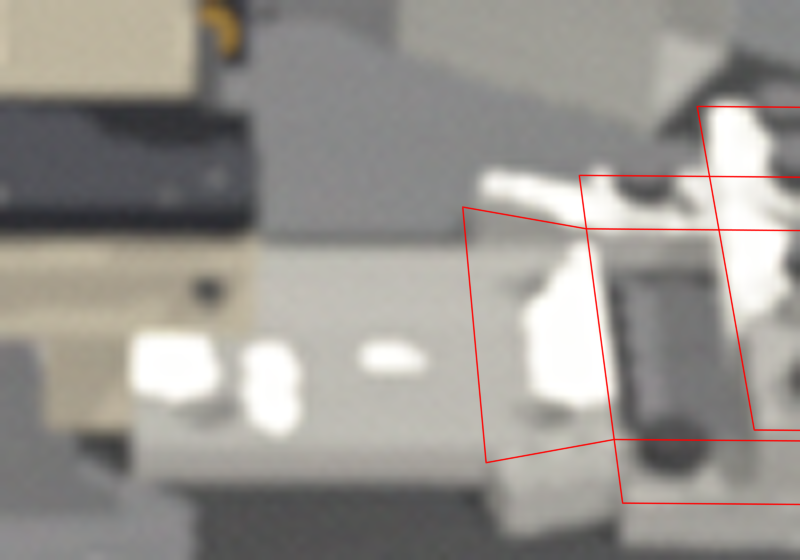

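View pics/t5.png

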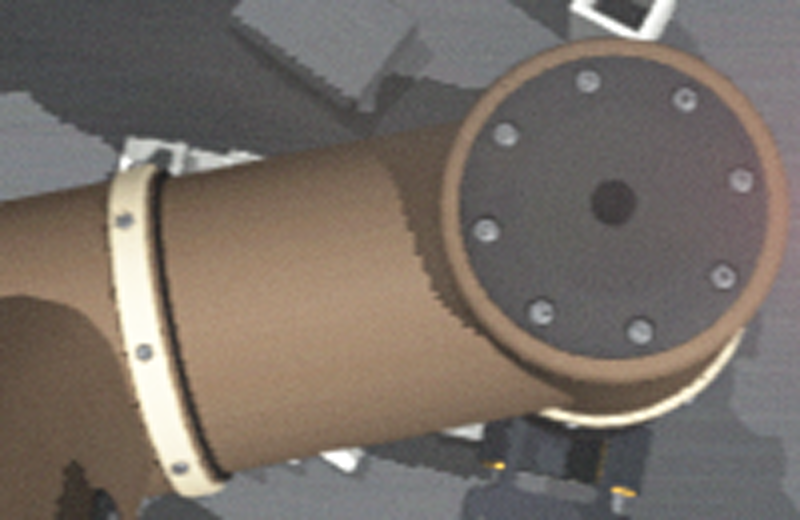

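```bash
python3 - <<'E'
from h import *
f=viewer.grab_frame("scene")
g=lambda L,z: inj(back(f,(np.array(L)+.5)/8-.5+[290,200],z)).round(1).tolist()
print("bottom near",g([(140,483),(480,481)],0),"top far",g([(265,242),(580,240)],.01),"front",g([(595,250),(613,400)],.01),"flare tips",g([(480,213),(493,462)],.014))
crop(f,350,205,400,255,14,"pics/s5b.png")
E
```

```text
bottom near [[-146.2, -47.7], [-62.1, -45.8]] top far [[-114.3, 45.3], [-31.3, 47.5]] front [[-27.7, 42.8], [-28.2, -24.9]] flare tips [[-57.5, 54.0], [-60.2, -56.9]]
```

View pics/s5b.png

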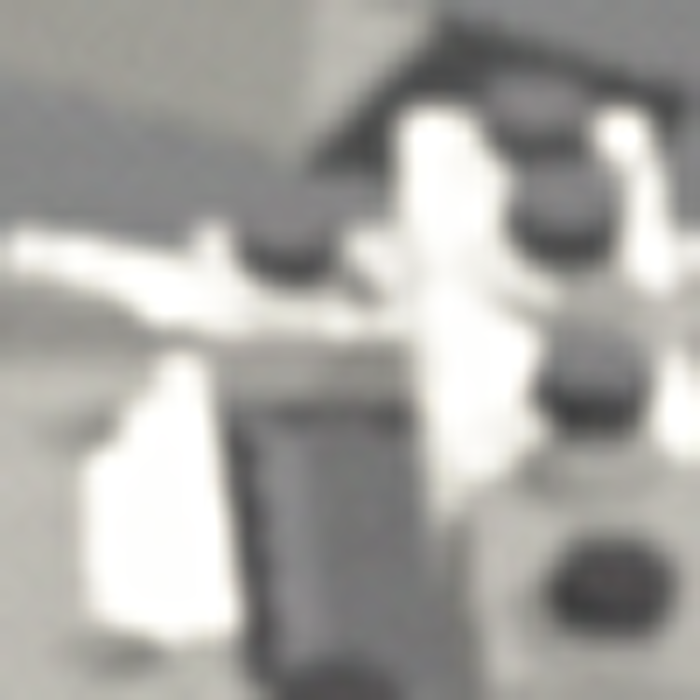

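Emit:
{"api": "apply_moves", "payload": {"deltas": "-0.05 0.2 0 0;-0.03 0.3 0 0;0 0.3 0 0;0 0.3 0 0;0 0.3 0 0"}}

```text
t: 11.78
eef_pos: [0.5471, -0.0603, 0.0042]
ee_rot: [-3.141, -0.002, 2.966]
force: [-2.6, -5.2, 2.5]
width: 0.0438
```

```bash
python3 - <<'E'
from h import *
f=viewer.grab_frame("scene")
crop(f,290,200,390,270,8,"pics/s6.png")
s=readout.get_state();print(s["t"],inj(s["eef_pos"]),s["eef_pos"],s["ee_rot"],s["force"],s["moment"])
E
```

```text
11.825 [[-144.86471535    0.71718269]] [ 0.54729288 -0.05990577  0.00421659] [-3.14081158e+00 -2.11671685e-03  2.96556748e+00] [-3.90777139 -3.7429761   1.00908719] [-1.107705    0.99850161  0.17325483]
```

View pics/s6.png

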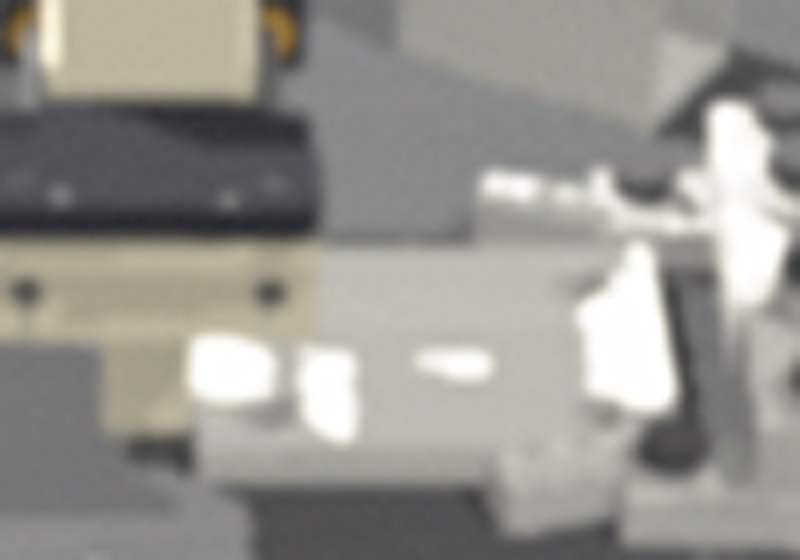

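Emit:
{"api": "apply_moves", "payload": {"deltas": "0 0.3 0 0;0 0.4 0 0;0 0.4 0 0;0 0.4 0 0;0 0.4 0 0"}}

```text
t: 12.45
eef_pos: [0.5502, -0.0417, 0.0041]
ee_rot: [-3.14, -0.003, 2.965]
force: [-4.0, -5.8, 2.3]
width: 0.0441
```

Emit:
{"api": "apply_moves", "payload": {"deltas": "0 0.3 0 0;0 0.4 0 0;0 0.4 0 0;0 0.4 0 0;0 0.4 0 0"}}

```text
t: 13.08
eef_pos: [0.553, -0.0231, 0.0039]
ee_rot: [-3.14, -0.004, 2.965]
force: [-4.7, -4.7, 1.0]
width: 0.0437
```

```bash
python3 - <<'E'
from h import *
f=viewer.grab_frame("scene")
crop(f,310,190,450,280,5.7,"pics/s7.png")
s=readout.get_state();print(s["t"],inj(s["eef_pos"]),s["eef_pos"],s["ee_rot"],s["force"],s["moment"])
E
```

```text
13.125 [[-107.0464426     1.23820605]] [ 0.55345427 -0.02258914  0.00390104] [-3.14045457e+00 -2.93881775e-03  2.96534590e+00] [-3.12630411 -3.30827506  0.33967212] [-1.17401804  1.03738783  0.15164223]
```

View pics/s7.png

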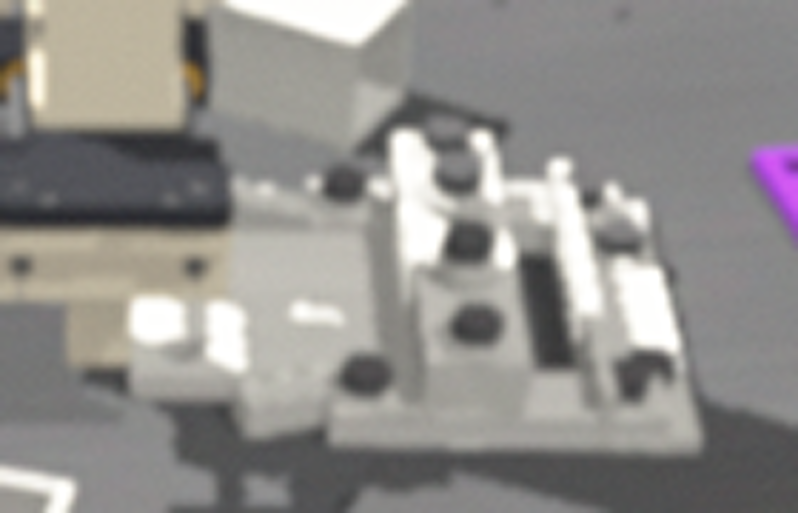

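Emit:
{"api": "apply_moves", "payload": {"deltas": "0 0.3 0 0;0 0.4 0 0;0 0.4 0 0;0 0.4 0 0;0 0.4 0 0"}}

```text
t: 13.75
eef_pos: [0.5567, -0.0043, 0.0039]
ee_rot: [-3.14, -0.003, 2.965]
force: [-4.1, -4.4, 0.9]
width: 0.0439
```

Emit:
{"api": "apply_moves", "payload": {"deltas": "0 0.3 0 0;0 0.3 0 0;0 0.3 0 0;0 0.2 0 0"}}

```text
t: 14.25
eef_pos: [0.5586, 0.0065, 0.0039]
ee_rot: [-3.14, -0.003, 2.965]
force: [-4.4, -4.1, 0.5]
width: 0.0439
```

```bash
python3 - <<'E'
from h import *
f=viewer.grab_frame("scene")
crop(f,310,190,450,280,5.7,"pics/s8.png")
s=readout.get_state();print(s["t"],inj(s["eef_pos"]),s["eef_pos"],s["ee_rot"],s["force"],s["moment"])
E
```

```text
14.3 [[-77.21105094   1.08307587]] [0.55887236 0.00675057 0.00391393] [-3.14057150e+00 -2.58270816e-03  2.96517533e+00] [-3.45586438 -3.7396405  -0.13935201] [-1.27846507  1.17183956  0.07528665]
```

View pics/s8.png

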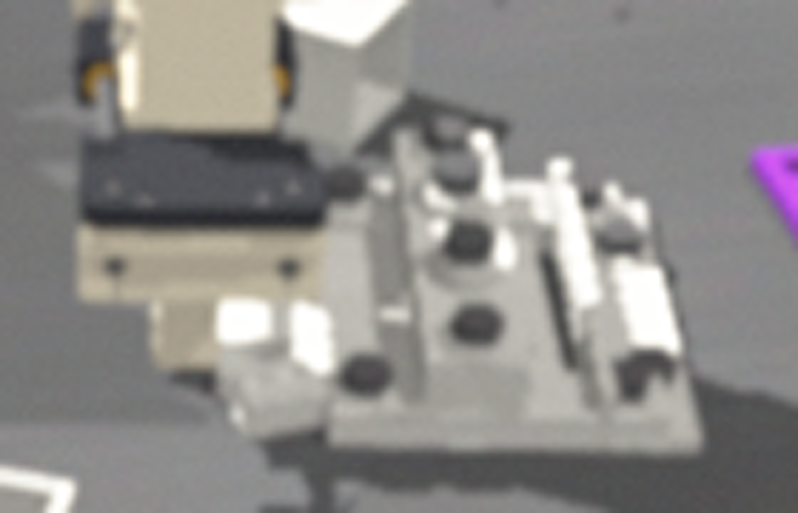

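Emit:
{"api": "apply_moves", "payload": {"deltas": "0 0.15 0 0;0 0.15 0 0;0 0.1 0 0;0 0 0 0"}}

```text
t: 14.8
eef_pos: [0.5599, 0.0106, 0.004]
ee_rot: [-3.141, -0.002, 2.965]
force: [-4.2, -4.2, -0.9]
width: 0.0441
```

Emit:
{"api": "apply_moves", "payload": {"deltas": "0 0.1 0 0;0 0.1 0 0;0 0 0 0"}}

```text
t: 15.18
eef_pos: [0.5614, 0.0128, 0.0045]
ee_rot: [3.142, -0.0, 2.966]
force: [-3.1, -2.1, -0.9]
width: 0.0438
```

Emit:
{"api": "apply_moves", "payload": {"deltas": "0 0.1 0 0;0 0 0 0"}}

```text
t: 15.42
eef_pos: [0.5615, 0.0136, 0.0045]
ee_rot: [-3.141, -0.0, 2.966]
force: [-3.6, -4.6, -0.9]
width: 0.044
```

Still no stop contact; keep creeping.

Emit:
{"api": "apply_moves", "payload": {"deltas": "0 0.1 0 0;0 0 0 0"}}

```text
t: 15.68
eef_pos: [0.5612, 0.0139, 0.0045]
ee_rot: [-3.14, -0.001, 2.965]
force: [-2.5, -7.3, -0.6]
width: 0.0435
```

Emit:
{"api": "apply_moves", "payload": {"deltas": "0 0.1 0 0;0 0 0 0"}}

```text
t: 15.92
eef_pos: [0.5609, 0.0142, 0.0044]
ee_rot: [-3.14, -0.002, 2.965]
force: [-2.8, -12.2, 0.4]
width: 0.0436
```

Emit:
{"api": "apply_moves", "payload": {"deltas": "0 0.1 0 0;0 0 0 0"}}

```text
t: 16.18
eef_pos: [0.5606, 0.0145, 0.0044]
ee_rot: [-3.139, -0.003, 2.964]
force: [-3.0, -13.3, 2.5]
width: 0.0436
```

Emit:
{"api": "apply_moves", "payload": {"deltas": "0 0.1 0 0;0 0.1 0 0;0 0 0 0"}}

```text
t: 16.55
eef_pos: [0.5601, 0.015, 0.0044]
ee_rot: [-3.137, -0.004, 2.964]
force: [-3.8, -22.1, 4.3]
width: 0.0438
```

Emit:
{"api": "apply_moves", "payload": {"deltas": "0 0.1 0 0;0 0.1 0 0;0 0 0 0;0 0 0 0"}}

```text
t: 17.05
eef_pos: [0.5595, 0.0154, 0.0044]
ee_rot: [-3.135, -0.006, 2.963]
force: [-4.7, -28.4, 7.4]
width: 0.0436
```

```bash
python3 - <<'E'
from h import *
f=viewer.grab_frame("scene")
crop(f,310,190,450,280,5.7,"pics/s9.png")
s=readout.get_state();print(s["t"],inj(s["eef_pos"]),s["eef_pos"],s["ee_rot"],s["force"],s["moment"])
E
```

```text
17.1 [[-68.52673509   2.04054237]] [0.55946255 0.01546755 0.00440238] [-3.1350273  -0.00575715  2.96273462] [ -5.43467829 -29.38350345   6.72219724] [-10.87919262   1.41611191  -0.77318277]
```

View pics/s9.png

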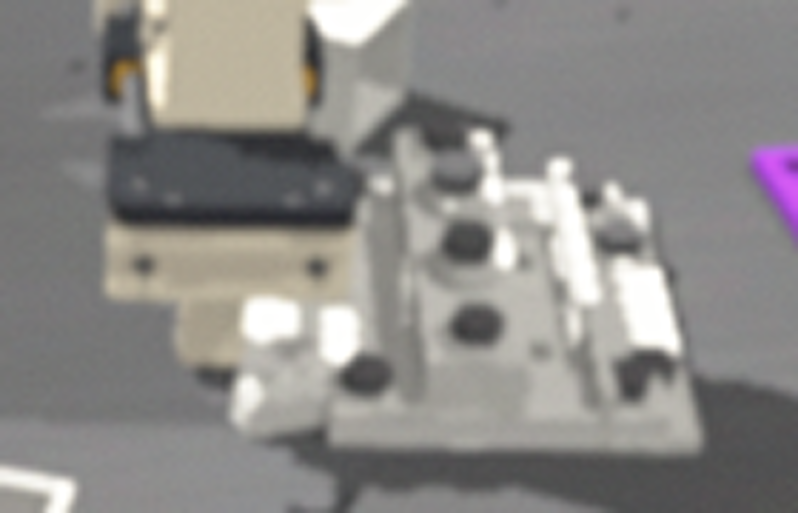

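Emit:
{"api": "apply_moves", "payload": {"deltas": "0 -0.5 0 0;0 -0.8 0 0;0 -1.5 0 0;0 -2 0 0;0 0 -2 0;0 0 -4 0;0 0 -4 0;0 0 -4 0;0 0 -4 0;0 0 0 0"}}

```text
t: 18.35
eef_pos: [0.5564, -0.0271, 0.1883]
ee_rot: [3.139, 0.007, 2.966]
force: [-0.1, -0.5, -0.7]
width: 0.0436
```

Emit:
{"api": "apply_moves", "payload": {"deltas": "0 -4 -1 0;0 -4 0 0;0 -4 0 0;0 -4 0 0;0 -4 0 0;0 -4 0 0;0 -4 0 0;0 -4 0 0;0 -2 0 0;0 0 0 0"}}

```text
t: 19.6
eef_pos: [0.494, -0.3625, 0.1936]
ee_rot: [3.141, -0.001, 2.963]
force: [-0.2, -0.2, -0.4]
width: 0.0442
```

```bash
python3 - <<'E'
from h import *
home=w(jp,PL)
f=viewer.grab_frame("scene")
crop(f,310,190,450,280,5.7,"pics/s10.png");cv2.imwrite("pics/s10f.png",f["image"][:,:,::-1])
f=viewer.grab_frame("top")
crop(f,200,170,310,280,7,"pics/t10.png",[(home,(0,160,0))])
cv2.imwrite("pics/t10f.png",f["image"][:,:,::-1])
s=readout.get_state();print(s["t"],s["eef_pos"],s["force"])
E
```

```text
19.7 [ 0.49461469 -0.36109659  0.1940475 ] [ 0.37513288 -0.08246665 -0.27250168]
```

View pics/s10.png

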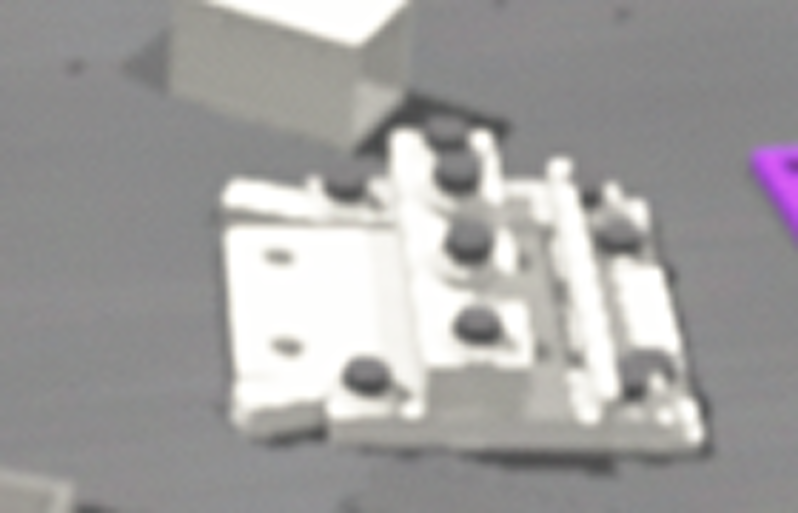

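View pics/t10.png

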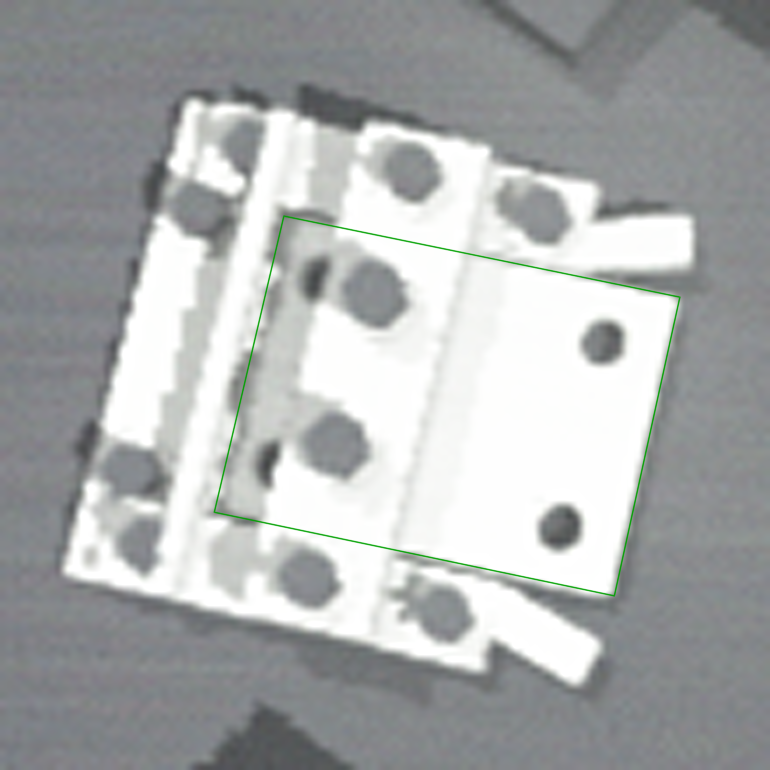

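View pics/t10f.png

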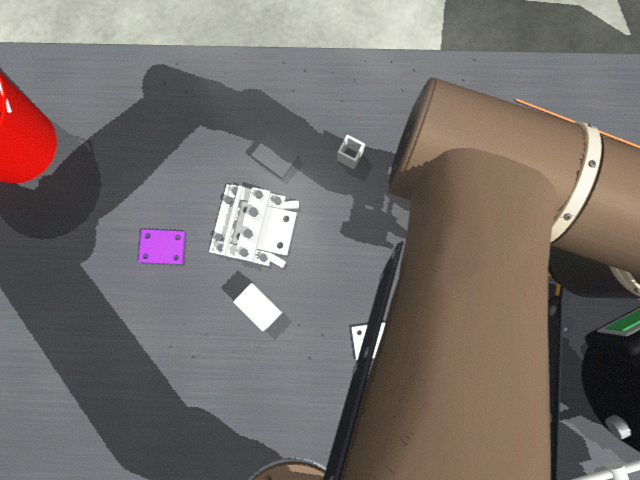

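```bash
python3 - <<'E'
from h import *
f=viewer.grab_frame("top")
crop(f,222,185,262,250,12,"pics/t11.png")
f=viewer.grab_frame("scene")
crop(f,390,210,435,270,12,"pics/s11.png")
E
python3 -c "
import cv2,numpy as np
a=cv2.imread('pics/t11.png');b=cv2.imread('pics/s11.png');b=b[:a.shape[0]]
h=max(a.shape[0],b.shape[0]);c=np.zeros((h,a.shape[1]+b.shape[1],3),np.uint8);c[:a.shape[0],:a.shape[1]]=a;c[:b.shape[0],a.shape[1]:]=b
cv2.imwrite('pics/c11.png',cv2.resize(c,None,fx=.75,fy=.75))"
```

```text
(no output)
```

View pics/c11.png

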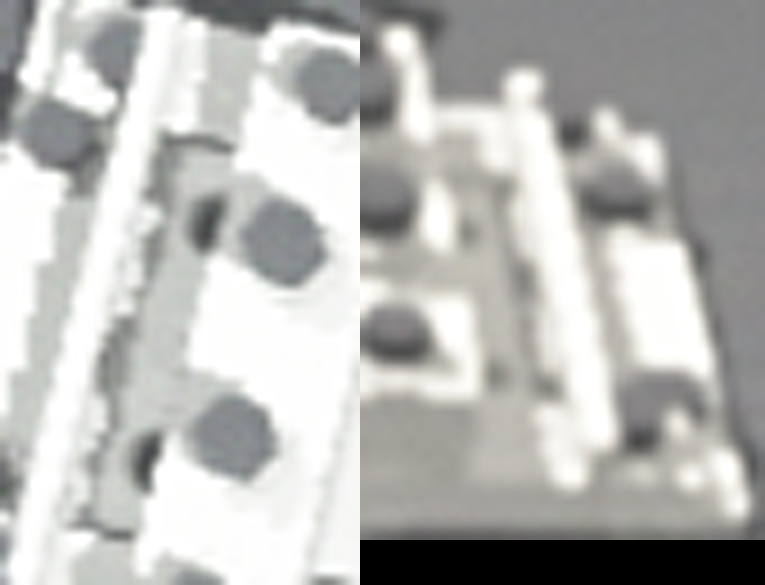

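```bash
python3 - <<'E'
from h import *
print(job.job_done())
E
```

```text
the job is handed in; nothing more can be done
None
```

The plate is home against the end stop, and I handed the job in with the arm drawn back clear. I pushed it with two half-open fingertips about 4–5 mm above the table, turning it about 10° to line up with the jig. It went through the flare and rails, in under the bridge and up to the stop.

**At the stop:** the tool stalled about 69 mm behind the jig origin, within about 1 mm of where the measured geometry put it. I then pressed until the wrist force reached about 30 N, the highest I read, and drew back.

**After retreat:**
- **Fit:** in the top view the plate matches the predicted home outline to about 1 mm. It is square, with some play on both sides and no gap visible at the stop.
- **Bystanders:** the tube offcuts and the block look unmoved. The arm hid the chipping hammer in the last top view; the tool never worked near it.

**Disagreement:** the scene camera placed the jig about 2 mm differently from the top camera, so I relied on the top camera and the contact forces. Handing in gives no verdict. The run was at about 20 s when I handed in.

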